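# Push the slide box up its sloping dock until it drops behind the lip

### The arm

A 6-joint arm with a two-finger parallel gripper is mounted at the origin on the work surface; the furniture and walls round the work are solid. World frame = base frame: x ahead of the robot, y to its left, z up, the work surface at z = 0. Lengths are in m, angles in rad, forces in N, time in s.
With the tool pointing down it reaches from about 0.35 to 0.85 m from the base axis. Payload 8.1 kg.
Tool frame: the origin (TCP) lies midway between the tips of the shut fingers; the grasp point (between the pads) lies 19 mm behind it (arm.pinch_z is the distance from the TCP to the grasp point, in m); z points along the fingers, y is the line along which they close (so a half turn about z gives the same grasp; the last joint's range is limited). The gripper opens to 93 mm and grips with 3 to 60 N. Pads are 15 mm wide; open, the fingers measure 128 mm over their backs; the gripper's body (75 mm by 188 mm) begins 65 mm behind the grasp point.
Start: joints at [-1.33, 0.13, 1.488, -0, 1.523, -0.085], TCP at [0.192, -0.568, 0.219] pointing down, gripper open.
Joint ranges: [-2.96, 2.96], [-0.89, 2.26], [0.02, 2.5], [-1.34, 4.48], [0, 2.73], [-2.66, 2.66]. Speed limits (rad/s): [2.39, 2.39, 2.79, 3.14, 3.14, 3.14].

### API

Orientations are given as a rotation vector (axis times angle).
In Python, from workcell import arm gives the robot as it stands.
- The arm moves only by the shell command python3 -m crank 'ROWS' [OPENING] [FORCE]. ROWS is JSON, a list of rows, each a list of 6 numbers: the shift along the tool's x, y, z in mm, then the turn, a rotation vector about the tool's x, y, z in degrees. A call has 1 to 5 rows; each row is the pose to reach, as a shift and turn from the pose commanded when the call began, along the tool's axes at that moment; what a row does not reach only later rows make up. A row lasts 1/10 s, in which the tool goes at most 50 mm and 8.59 degrees, less where a joint would pass 70% of its speed; a pose out of reach is approached as far as the arm can. A call with a gripper value outside its range is refused whole. OPENING is the finger opening in mm, from 0 to 93, set as the call begins (- or left out, the last holds). The fingers move at their own pace and stop on an object; FORCE is the grip in N (left out, the last holds). Time passes only in rows, so rows that repeat a pose let the fingers close. It gives the time, the measured TCP pose, the force, the opening and the grip force at its end, in the units of the state.
- arm.get_obs(): the state, without advancing time (a new reading comes with each control period).
- arm.grab_frame(name): name is "scene" or "top" or "wrist"; returns the picture (384x512x3 uint8, blue, green, red); there is no depth.
- arm.camera_model(name): a dict with "mtx" (3x3 intrinsics, pixels), "camera_from_world" (4x4, takes a point from world to camera coordinates); the wrist camera has in their place "tool_from_camera" (4x4, takes a point from camera to tool coordinates, whose origin is the TCP and whose axes are the flange's). Camera axes: x right, y down, z forward; pixel columns grow to the right and rows downward; lengths in m; the calibration is good to about 2 mm. A picture is of the moment at which its call begins: read the wrist's pose just before it. camera_model takes no time and is no camera call.
- arm.sign_off(): hands the job in; it is judged then, once.
The state is a dict: "time_s": time; "qpos": joint angles; "joint_velocities": joint speeds; "joint_efforts": joint torques, N m; "eef_pos": TCP position; "eef_rot": TCP orientation; "force": force on the tool from outside, world axes, zero at the start; "ft_torque": the same for the moment, N m; "grip_width": finger opening in m; "gripper_force": force on a finger pad.
Only numpy, scipy, OpenCV 4.12 (cv2) and the standard library are available. Lean on these libraries where they do the work, as an engineer would, in place of code of your own. Each camera call takes 0.05 s, during which the arm holds its last target. There are 200 camera calls.

### The job

Push the slide box from the bench into the open foot of its sloping dock and on up the slope, over the wedge, until its trailing edge drops behind the lip and the whole box lies flat on the slope between lip and spring buffer; then leave it. The lip and buffer are clamped together at an unknown place along the slope, so go by feel, and be gentle, for the box is full of glass slides: never push on it with more than 18 N. Leave the things standing round the dock alone.

Things in the scene. Friction and masses are not known exactly. Their poses are not given: they have to be found in the camera images.
- box_center (a point): Centre of the closed slide box, 19 mm above its underside: flat plastic, 96 mm (its x; a thin lid lip and hinge stick out 5 mm more but bear no load) x 190 mm (its y) x 38 mm high, 0.45 to 0.78 kg, too wide to grip. It starts on the bench before the foot of the dock, 190 mm side across it, turned up to 0.2 rad and up to 20 mm off the dock's middle line.
- slide_box: The same slide box; origin at the centre of its underside, x along the 96 mm side, y along the 190 mm side, z up through the lid. The 190 mm long face at -x is the trailing face, on which to push; the face at +x leads.
- dock: Fixed sloping dock, 305 x 216 mm, far end 80 mm high. Origin on the bench in the middle of the slope's foot edge; x level, pointing uphill, y across, z up. On the bench before the foot stand two flared lead-in guides, 26 mm high, from x = -48 mm (240 mm apart inside, outer corners at y = +-126 mm) narrowing to x = 0 (200 mm apart inside).
- bed: Flat slippery grey bed of the dock, rising at 0.175 rad (10 degrees). Same origin as the dock; x points up the slope, z square to it, z = 0 is the running surface. Side cheeks 26 mm high along all its 305 mm, inner faces at y = +-100 mm: 5 mm to spare each side of the box. Sliding the box takes about 1 to 5 N, most while it climbs the wedge.
- lip_mid (a point): On the bed's surface at bed x = 135 mm: middle of the lip's range. A steel wedge across the bed climbs to 7 mm over 45 mm and ends in the lip, a sheer 7 mm step down facing uphill. Lip and buffer are clamped as one piece; the lip lies anywhere within 15 mm of this point along the slope. It is not reported: feel for it. A pusher's friction can pin the trailing edge down, or hold it up until it backs off.
- buffer_mid (a point): On the bed's surface at bed x = 235 mm: middle of the range of the spring buffer's face, which always stands exactly 100 mm uphill of the lip (4 mm more than the box is long). The buffer is 150 mm wide, 25 mm high; it yields up to 8 mm, with 2 N at first and 9 N at the end of its travel, then is rigid.
- petri_1: Round clear flat dish with lid, 62 mm wide, 15 mm high, a bystander; origin at the centre of its underside
- oil_bottle: Small bottle with black cap, 34 mm wide, 61 mm high, a bystander; origin at the centre of its underside
- beaker_50: Small clear beaker, 46 mm wide, 59 mm high, a bystander; origin at the centre of its underside
Not all that is in view belongs to the job. What is meant by the slide_box is not turquoise, and is the larger of those in its own colour.

How it is judged:
On the way:
1. the slide box is on the slope between the cheeks, not yet behind the lip (angle between slide_box's own z axis and vertical above 0.1 rad and angle between the x axis of slide_box and the x axis of bed, either way round below 0.25 rad and x of slide_box in the frame of bed between 0.03 and 0.165 m), for 0.2 s.
At the end, for the whole second after the job is handed in: The slide box lies at rest flat on the bed (underside within 2.5 mm of the bed at its centre, parallel to it within 0.03 rad), lid up, 164 to 212 mm up the slope, which is possible only with its trailing edge dropped behind the lip (z of slide_box in the frame of bed between -0.003 and 0.0025 m and angle between the z axis of slide_box and the z axis of bed, either way round below 0.03 rad and angle between slide_box's own z axis and vertical below 0.3 rad and x of slide_box in the frame of bed between 0.164 and 0.212 m and linear speed of slide_box below 0.01 m/s); the robot touches nothing.
It fails at once if the slide box is pushed with more than 18 N (contact force between any of the fingers, the arm and slide_box above 18 N).
It fails at once if a thing standing round the dock is moved more than 15 mm (distance of any of petri_1, oil_bottle, beaker_50 from where it was at the start of the episode above 0.015 m).
It also fails if it takes over 72 s, if anything falls off the work surface, if the arm or the gripper's body presses on something with over 40 N, if the wrist force passes 120 N, or if a joint passes its speed limit or range.

## Working session

There is one attempt and no reset: what is moved stays moved. The work goes in short steps, Python scripts to look and compute and a shell command to move; the robot and the scene stay as the last step left them, time stands still between calls to the robot, and variables do not carry over. Pictures are saved under pics/ and viewed, at most 10 in all, crops included, and the job is handed in when it is done.

```bash
mkdir -p pics; ls
python3 - <<'E'
from workcell import arm
import cv2,numpy as np
np.set_printoptions(precision=4,suppress=True)
for n in("scene","top"):
    cv2.imwrite(f"pics/{n}0.png",arm.grab_frame(n)); m=arm.camera_model(n); print(n,m["mtx"].tolist(),np.array(m["camera_from_world"]))
o=arm.get_obs();print(o)
E
```

```text
pics
scene [[488.2842453379655, 0.0, 254.3495975291894], [0.0, 488.2842453379655, 182.77220902944455], [0.0, 0.0, 1.0]] [[ 0.9201 -0.3916  0.0023 -0.4023]
 [-0.3    -0.7088 -0.6385  0.1226]
 [ 0.2517  0.5868 -0.7696  1.2167]
 [ 0.      0.      0.      1.    ]]
top [[442.7306615953559, 0.0, 258.4367658052277], [0.0, 442.7306615953559, 189.01233342067334], [0.0, 0.0, 1.0]] [[ 0.0224 -0.9995  0.0203 -0.0761]
 [-0.9815 -0.0258 -0.1895  0.4534]
 [ 0.19   -0.0157 -0.9817  1.3838]
 [ 0.      0.      0.      1.    ]]
{'time_s': 0.1, 'qpos': array([-1.3304,  0.1311,  1.4892,  0.    ,  1.523 , -0.0854]), 'joint_velocities': array([-0.0001, -0.0011, -0.0021, -0.0007,  0.    ,  0.0023]), 'joint_efforts': array([  0.0009, -56.1343, -49.3095,   0.077 ,   0.0292,  -0.0001]), 'eef_pos': array([ 0.192 , -0.5679,  0.2177]), 'eef_rot': array([-3.0983, -0.5093,  0.0001]), 'force': array([-0.0061,  0.1333,  0.2716]), 'ft_torque': array([-0.0719, -0.0295, -0.0114]), 'gripper_force': 0.0, 'grip_width': 0.09344236976524699}
```

View pics/scene0.png

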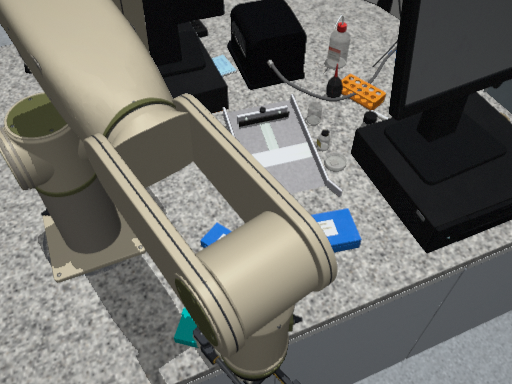

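View pics/top0.png

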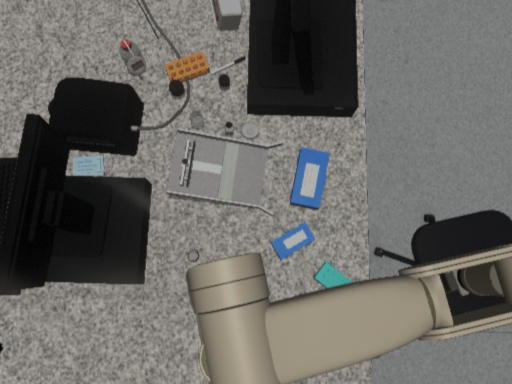

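Scene view: the dock is at about (270,140), partly hidden by nothing, with its foot toward the lower right. The large blue box is at (335,230), partly behind the arm, a small blue box at (215,236) and a turquoise one at (187,328).

Top view candidates are the large blue box (311,179), the small blue box (293,241) and the turquoise box (332,277). The large blue one fits the description. The dock spans (170–268, 130–207) with its foot to the right, and the guides reach (282,145) and (272,213). The bystanders are near (250,129), (229,128) and (197,118).

```bash
cat > h.py <<'E'
from workcell import arm
import cv2,numpy as np
np.set_printoptions(precision=4,suppress=True)
def ray(n,uv):
    m=arm.camera_model(n);T=np.array(m["camera_from_world"]);R=T[:3,:3]
    return -R.T@T[:3,3], R.T@np.linalg.inv(m["mtx"])@np.array([uv[0],uv[1],1.])
def onz(n,uv,z):
    c,d=ray(n,uv); return c+d*(z-c[2])/d[2]
def proj(n,p):
    m=arm.camera_model(n);T=np.array(m["camera_from_world"]);q=np.array(m["mtx"])@(T[:3,:3]@p+T[:3,3]);return q[:2]/q[2]
E
python3 - <<'E'
from h import *
im=cv2.imread("pics/top0.png")
hsv=cv2.cvtColor(im,cv2.COLOR_BGR2HSV)
m=cv2.inRange(hsv,(100,120,60),(125,255,255))
for c in cv2.findContours(m,0,2)[0]:
    if cv2.contourArea(c)<200: continue
    h=cv2.convexHull(c);r=cv2.minAreaRect(h);b=cv2.boxPoints(r)
    w=np.array([onz("top",p,.038) for p in b]);print(r,"\n",w[:,:2],w.mean(0),[np.linalg.norm(w[i]-w[i-1]).round(4) for i in range(4)])
cv2.imwrite("pics/crop.png",cv2.resize(im[105:225,155:345],None,fx=4.2,fy=4.2,interpolation=cv2.INTER_CUBIC))
E
```

```text
((292.49481201171875, 240.419677734375), (21.09059715270996, 39.44589614868164), 59.74356460571289) 
 [[ 0.2887 -0.106 ]
 [ 0.3547 -0.214 ]
 [ 0.2973 -0.248 ]
 [ 0.2324 -0.1405]] [ 0.2933 -0.1771  0.038 ] [np.float64(0.066), np.float64(0.1266), np.float64(0.0666), np.float64(0.1256)]
((309.5384826660156, 177.80767822265625), (31.182462692260742, 56.67755889892578), 11.309932708740234) 
 [[ 0.4144 -0.1637]
 [ 0.6015 -0.1988]
 [ 0.5834 -0.3   ]
 [ 0.397  -0.2625]] [ 0.4991 -0.2312  0.038 ] [np.float64(0.1003), np.float64(0.1903), np.float64(0.1029), np.float64(0.1901)]
```

View pics/crop.png

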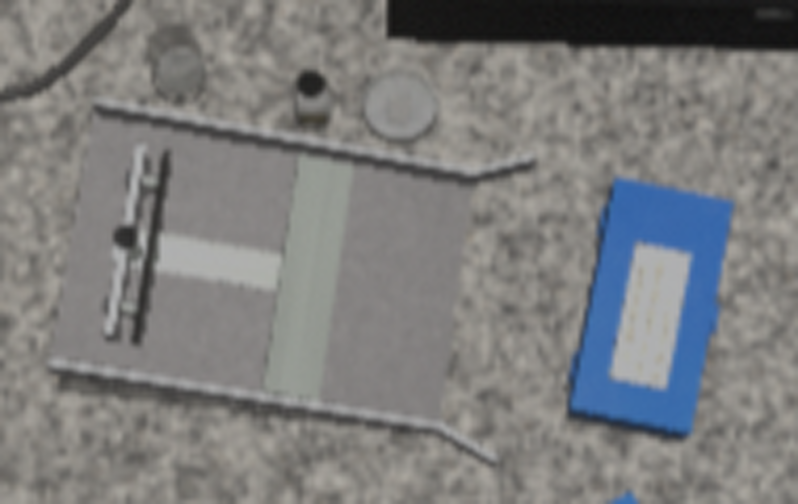

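The crop confirms the large blue box with a white label, centred at crop (650,308). The dock foot corners are at (476,178) and (441,429), the far cheek ends at (97,107) and (55,367), and the guide tips at (533,160) and (493,462). The green wedge's uphill edge (the lip) runs from (300,155) to (267,390).

Run:
```python
from h import *
P=lambda x,y,z:onz("top",(155+(x+.5)/4.2-.5,105+(y+.5)/4.2-.5),z)
fu,fl=P(476,178,.026),P(441,429,.026);ku,kl=P(97,107,.079),P(55,367,.079)
gu,gl=P(533,160,.026),P(493,462,.026)
print("foot",fu,fl,"far",ku,kl,"guide",gu,gl)
foot=(fu+fl)/2;far=(ku+kl)/2
d=(far-foot)[:2];print("len",np.linalg.norm(d),np.linalg.norm(fu-fl),np.linalg.norm(ku-kl),np.linalg.norm(gu-gl))
yaw1=np.arctan2(d[1],d[0]);
v=sum([(fl-fu),(kl-ku),(gl-gu)])[:2];yaw2=np.arctan2(v[1],v[0])-np.pi/2
# y_dock = x rotated +90; upper is +world x
print("yaw",yaw1,yaw2,yaw2+np.pi)
yaw=yaw1;ex=np.array([np.cos(yaw),np.sin(yaw)]);ey=np.array([-ex[1],ex[0]])
# origin from far, foot, guides
est=[far[:2]-ex*.300,foot[:2]+ex*0.0045,((gu+gl)/2)[:2]+ex*.048];print("orig",est)
o=est[1]
bc=np.array([.4991,-.2312]);print("box in dock",(bc-o)@ex,(bc-o)@ey)
for q in[(300,155),(267,390),(352,165),(320,397),(165,152),(137,342)]:
    z=.03
    for _ in range(9):
        p=P(*q,z);s=(p[:2]-o)@ex;z=s*np.tan(.175)+(.007 if q[0]in(300,267) else 0.025 if q[0] in(165,137) else 0)
    print(q,s/np.cos(.175),(p[:2]-o)@ey)
```

```text
foot [ 0.6019 -0.0938  0.026 ] [ 0.4001 -0.0705  0.026 ] far [0.6344 0.1994 0.079 ] [0.4314 0.219  0.079 ] guide [ 0.618  -0.1389  0.026 ] [ 0.3755 -0.1111  0.026 ]
len 0.29309223116241356 0.20310520285137226 0.20400756982000423 0.24411929067430774
yaw 1.4616896878419698 1.4618363069530749 4.6034289605428675
orig [array([ 0.5002, -0.089 ]), array([ 0.5015, -0.0777]), array([ 0.502 , -0.0773])]
box in dock -0.1528653881774134 -0.01434489113732126
(300, 155) 0.13727702070400444 -0.09973587550786596
(267, 390) 0.135161642101346 0.0901168619991827
(352, 165) 0.09575204094500869 -0.10142912068147539
(320, 397) 0.09421572547210665 0.08775195788016577
(165, 152) 0.23854141029860784 -0.07731241682278842
(137, 342) 0.23582640579892333 0.07271054983751592
```

```bash
cat >> h.py <<'E'
from scipy.spatial.transform import Rotation as Ro
O=np.array([.5015,-.079,0]);YAW=1.462;SL=.175
D=Ro.from_euler("z",YAW)          # dock frame -> world
B=D*Ro.from_euler("y",-SL)        # bed frame -> world
def rot(yaw,tilt): # tool x uphill, z down, tip leading by tilt
    return Ro.from_euler("z",YAW+yaw)*Ro.from_euler("y",-tilt)*Ro.from_euler("x",np.pi)
def delta(p_dock,yaw,tilt):
    o=arm.get_obs();R=Ro.from_rotvec(o["eef_rot"]);w=O+D.apply(p_dock)
    print("world target",w,"shift mm",R.inv().apply(w-o["eef_pos"])*1e3,"turn deg",np.degrees((R.inv()*rot(yaw,tilt)).as_rotvec()))
def st():
    o=arm.get_obs();p=o["eef_pos"]-O
    f=D.inv().apply(o["force"]);print("t",o["time_s"],"dock mm",D.inv().apply(p)*1e3,"bed mm",B.inv().apply(p)*1e3,"F dock",f)
E
python3 - <<'E'
from h import *
print(B.apply([1,0,0]));delta([-.29,-.014,.10],-.083,.175);st()
E
```

```text
[0.1069 0.9789 0.1741]
world target [ 0.4839 -0.3688  0.1   ] shift mm [340.3163 -94.9758 117.9099] turn deg [  5.1984   9.022  -60.1883]
t 0.1 dock mm [-519.6303  254.6208  217.6908] bed mm [-473.792   254.6208  304.8378] F dock [0.1318 0.0205 0.2716]
```

```bash
python3 -m crank '[[340,-95,118,5.2,9,-60.2],[340,-95,118,5.2,9,-60.2],[340,-95,118,5.2,9,-60.2],[340,-95,118,5.2,9,-60.2],[340,-95,118,5.2,9,-60.2]]' 93; python3 -c "
from h import *
delta([-.29,-.014,.10],-.083,.175);st()"
```

```text
time_s: 0.6
eef_pos: [0.389, -0.4334, 0.1385]
eef_rot: [-2.629, -1.561, -0.149]
force: [-0.4, -0.3, -0.1]
grip_width: 0.093
gripper_force: 0.0
world target [ 0.4839 -0.3688  0.1   ] shift mm [96.6724 53.209  49.8174] turn deg [  1.5343   2.7041 -17.5195]
t 0.6 dock mm [-364.5488   73.3072  138.4508] bed mm [-334.8754   73.3072  199.8071] F dock [-0.2941  0.3675 -0.096 ]
```

```bash
python3 -m crank '[[97,53,50,1.5,2.7,-17.5],[97,53,50,1.5,2.7,-17.5],[97,53,50,1.5,2.7,-17.5],[97,53,50,1.5,2.7,-17.5],[97,53,50,1.5,2.7,-17.5]]' 93; python3 -c "
from h import *
st();delta([-.26,-.018,.016],-.083,.175)
o=arm.get_obs()
cv2.imwrite('pics/w1.png',arm.grab_frame('wrist'));cv2.imwrite('pics/t1.png',arm.grab_frame('top'))
cv2.imwrite('pics/s1.png',arm.grab_frame('scene'))
"
```

```text
time_s: 1.1
eef_pos: [0.4829, -0.3701, 0.1001]
eef_rot: [-2.338, -1.917, -0.203]
force: [-0.5, -0.2, 0.2]
grip_width: 0.093
gripper_force: 0.0
t 1.1 dock mm [-291.3901  -13.0847  100.1301] bed mm [-269.5061  -13.0847  149.3342] F dock [-0.2132  0.494   0.1524]
world target [ 0.4912 -0.3394  0.016 ] shift mm [16.6669  2.2038 88.3444] turn deg [ 0.0004  0.0627 -0.3158]
```

View pics/w1.png

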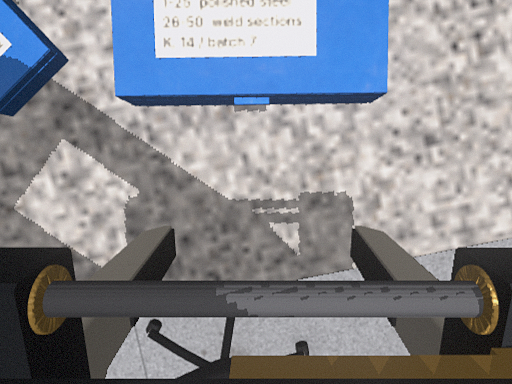

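The wrist view shows the large box's near face from (115,96) to (388,93), with the latch at (252,101), squarely ahead of the fingers. The small blue box is off to the left at (30,60).

Run:
```python
from h import *
m=arm.camera_model("wrist");X=np.array(m["tool_from_camera"])
R=Ro.from_rotvec([-2.338,-1.917,-.203]);p=np.array([.4829,-.3701,.1001])
def wz(uv,z):
    c=p+R.apply(X[:3,3]);d=R.apply(X[:3,:3]@np.linalg.inv(m["mtx"])@np.array([uv[0],uv[1],1.]));return c+d*(z-c[2])/d[2]
for uv,z in[((115,96),.038),((388,93),.038),((118,103),0.03),((252,97),.038)]:
    w=wz(uv,z);print(uv,w,D.inv().apply(w-O)*1e3)
```

```text
(115, 96) [ 0.3988 -0.2635  0.038 ] [-194.5748   82.0972   38.    ]
(388, 93) [ 0.5845 -0.2985  0.038 ] [-209.2365 -106.3234   38.    ]
(118, 103) [ 0.3967 -0.2664  0.03  ] [-197.6975   83.8478   30.    ]
(252, 97) [ 0.4917 -0.2828  0.038 ] [-203.6312  -12.3651   38.    ]
```

```bash
python3 -m crank '[[8,2,45,0,0,0],[17,2,80,0,0,0],[17,2,88,0,0,0],[17,2,88,0,0,0]]' 93; python3 -c "
from h import *
st();delta([-.225,-.015,.016],-.08,.175);delta([-.20,-.012,.016],-.08,.175);delta([-.09,.0,.016],0,.175)
o=arm.get_obs()
"
```

```text
time_s: 1.65
eef_pos: [0.4901, -0.3393, 0.0161]
eef_rot: [-2.339, -1.915, -0.203]
force: [0.5, 0.4, -0.8]
grip_width: 0.0927
gripper_force: 0.0
t 1.65 dock mm [-260.0227  -16.9151   16.0949] bed mm [-253.249   -16.9151   61.1211] F dock [ 0.4601 -0.4042 -0.8455]
world target [ 0.492  -0.3043  0.016 ] shift mm [34.1627 -5.0449  6.1422] turn deg [-0.0144  0.0068 -0.5676]
world target [ 0.4917 -0.2791  0.016 ] shift mm [ 58.4159 -10.2726  10.4377] turn deg [-0.0144  0.0068 -0.5676]
world target [ 0.4917 -0.1685  0.016 ] shift mm [165.2365 -32.0792  29.3541] turn deg [ 0.7835  0.0022 -5.0812]
```

```bash
python3 -m crank '[[15,-2,2.7,0,0,0],[30,-4,5.3,0,0,0],[36,-5,6.4,0,0,0],[39,-5.5,6.9,0,0,0],[42,-6,7.4,0,0,0]]'; python3 -c "
from h import *
st()"; python3 -m crank '[[2,-0.4,0.35,0,0,0],[4,-0.8,0.7,0,0,0],[6,-1.2,1.05,0,0,0],[8,-1.6,1.4,0,0,0],[10,-2,1.75,0,0,0]]'; python3 -c "
from h import *
st()"
```

```text
time_s: 2.15
eef_pos: [0.4944, -0.2964, 0.0176]
eef_rot: [-2.34, -1.919, -0.204]
force: [-0.6, -0.5, -0.4]
grip_width: 0.0927
gripper_force: 0.0
t 2.15 dock mm [-216.8999  -16.5378   17.6425] bed mm [-210.5154  -16.5378   55.137 ] F dock [-0.5759  0.5081 -0.3628]
time_s: 2.65
eef_pos: [0.494, -0.2867, 0.0169]
eef_rot: [-2.341, -1.918, -0.203]
force: [0.3, -1.8, -0.4]
grip_width: 0.0927
gripper_force: 1.4
t 2.65 dock mm [-207.2669  -15.0779   16.9443] bed mm [-201.1511  -15.0779   52.7724] F dock [-1.7321 -0.4642 -0.4359]
```

```bash
python3 -m crank '[[3,-0.5,0.5,0,0,-0.3],[7,-1.2,1.2,0,0,-0.8],[11.5,-2,2,0,0,-1.4],[16,-2.8,2.8,0,0,-2],[20.5,-3.6,3.6,0,0,-2.6]]'; python3 -c "
from h import *
st();delta([-.145,-.005,.016],0,.175)"
```

```text
time_s: 3.15
eef_pos: [0.4946, -0.2645, 0.0169]
eef_rot: [-2.297, -1.973, -0.208]
force: [0.4, -3.0, -0.6]
grip_width: 0.0928
gripper_force: 1.3
t 3.15 dock mm [-185.195   -13.2758   16.8994] bed mm [-179.4241  -13.2758   48.8853] F dock [-2.965  -0.7519 -0.5516]
world target [ 0.4907 -0.2237  0.016 ] shift mm [ 39.0606 -10.0158   7.674 ] turn deg [ 0.9001  0.0968 -2.3617]
```

Pushing steadily at about 3 N. I'll finish the turn and keep centring.

```bash
python3 -m crank '[[5,-1.3,0.9,0,0,-0.6],[10,-2.6,1.8,0,0,-1.2],[15,-3.9,2.7,0,0,-1.8],[20,-5.2,3.7,0,0,-2.4],[25,-6.5,4.6,0,0,-2.4]]'; python3 -c "
from h import *
st()
cv2.imwrite('pics/t2.png',arm.grab_frame('top'))
im=cv2.imread('pics/t2.png');cv2.imwrite('pics/t2c.png',cv2.resize(im[105:225,155:345],None,fx=4.2,fy=4.2,interpolation=cv2.INTER_CUBIC))
delta([-.12,.0,.016],0,.175)"
```

```text
time_s: 3.65
eef_pos: [0.492, -0.2386, 0.0167]
eef_rot: [-2.258, -2.022, -0.211]
force: [-0.3, -3.3, 0.5]
grip_width: 0.0926
gripper_force: 1.5
t 3.65 dock mm [-159.6794   -7.8749   16.7155] bed mm [-154.3303   -7.8749   44.2617] F dock [-3.2641 -0.0555  0.4755]
world target [ 0.4885 -0.1983  0.016 ] shift mm [38.1915 -7.8124  7.2064] turn deg [ 0.8836  0.0873 -0.0024]
```

View pics/t2c.png

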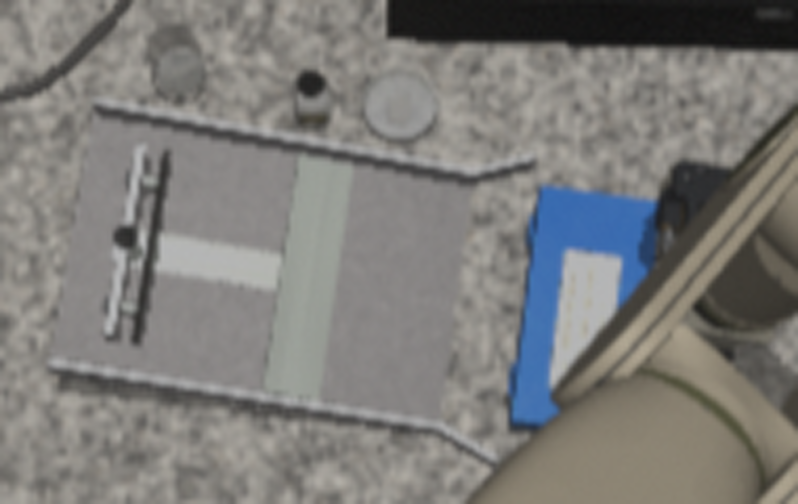

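The box is square to the dock. Its leading corners are at crop (541,187) and (511,425), just entering the guides.

```bash
python3 -c "
from h import *
for q in[(541,187),(511,425)]:
    w=onz('top',(155+(q[0]+.5)/4.2-.5,105+(q[1]+.5)/4.2-.5),.038);print(D.inv().apply(w-O)*1e3)
for q in[(533,160),(493,462),(476,178),(441,429)]:
    w=onz('top',(155+(q[0]+.5)/4.2-.5,105+(q[1]+.5)/4.2-.5),.026);print(D.inv().apply(w-O)*1e3)
"; python3 -m crank '[[6,-1,1,0.4,0,0],[12,-2,2.1,0.9,0,0],[18,-3,3.2,0.9,0,0],[24,-4,4.2,0.9,0,0],[30,-5,5.3,0.9,0,0]]'; python3 -c "
from h import *
st()
delta([-.10,.0,.016],0,.175)"
```

```text
[-55.3645 -97.5406  38.    ]
[-55.2743  93.2988  38.    ]
[ -46.87   -122.3113   26.    ]
[-45.5617 121.8045  26.    ]
[  -3.8433 -101.392    26.    ]
[ -2.5385 101.709   26.    ]
time_s: 4.2
eef_pos: [0.4907, -0.2078, 0.0167]
eef_rot: [-2.249, -2.016, -0.195]
force: [-0.1, -5.3, 1.8]
grip_width: 0.0931
gripper_force: 2.1
t 4.2 dock mm [-129.2073   -3.2219   16.7258] bed mm [-124.3218   -3.2219   38.9664] F dock [-5.2483 -0.5205  1.804 ]
world target [ 0.4906 -0.1784  0.016 ] shift mm [28.648  -3.2326  5.7285] turn deg [ 0.0292  0.1397 -0.0156]
```

```bash
python3 -m crank '[[6,0,1,0,0,0],[12,0,2.1,0,0,0],[18,0,3.2,0,0,0],[24,0,4.2,0,0,0],[30,0,5.3,0,0,0]]'; python3 -c "
from h import *
st()"; python3 -m crank '[[5,0,0.9,0,0,0],[10,0,1.8,0,0,0],[15,0,2.7,0,0,0],[20,0,3.5,0,0,0],[25,0,4.4,0,0,0]]'; python3 -c "
from h import *
st()"
```

```text
time_s: 4.7
eef_pos: [0.4939, -0.1774, 0.0166]
eef_rot: [-2.249, -2.016, -0.195]
force: [-0.8, -3.9, 3.3]
grip_width: 0.0931
gripper_force: 2.4
t 4.7 dock mm [-98.6864  -3.1667  16.5877] bed mm [-94.2911  -3.1667  33.5165] F dock [-3.9294  0.3325  3.2699]
time_s: 5.2
eef_pos: [0.4965, -0.1521, 0.0163]
eef_rot: [-2.249, -2.015, -0.195]
force: [-0.5, -3.3, 3.1]
grip_width: 0.0928
gripper_force: 2.2
t 5.2 dock mm [-73.2588  -2.9617  16.3395] bed mm [-69.295   -2.9617  28.8449] F dock [-3.298   0.1621  3.0515]
```

```bash
python3 -m crank '[[6,0,1,0,0,0],[12,0,2.1,0,0,0],[18,0,3.2,0,0,0],[24,0,4.2,0,0,0],[30,0,5.3,0,0,0]]'; python3 -c "
from h import *
st()"; python3 -m crank '[[5,0,0.9,0,0,0],[10,0,1.8,0,0,0],[15,0,2.7,0,0,0],[20,0,3.5,0,0,0],[25,0,4.4,0,0,0]]'; python3 -c "
from h import *
st()
cv2.imwrite('pics/t3.png',arm.grab_frame('top'))
cv2.imwrite('pics/s3.png',arm.grab_frame('scene'))
im=cv2.imread('pics/t3.png');im2=cv2.imread('pics/s3.png')
cv2.imwrite('pics/t3c.png',np.hstack([cv2.resize(im[105:225,155:345],None,fx=2.1,fy=2.5),cv2.resize(im2[80:230,200:360],None,fx=2,fy=2)]))"
```

```text
time_s: 5.7
eef_pos: [0.4998, -0.1217, 0.0162]
eef_rot: [-2.248, -2.016, -0.195]
force: [0.1, -3.9, 2.7]
grip_width: 0.0933
gripper_force: 1.9
t 5.7 dock mm [-42.6     -2.9172  16.231 ] bed mm [-39.1234  -2.9172  23.4001] F dock [-3.9043 -0.52    2.6658]
time_s: 6.2
eef_pos: [0.5025, -0.0965, 0.0162]
eef_rot: [-2.249, -2.015, -0.195]
force: [-0.5, -4.0, 0.5]
grip_width: 0.0926
gripper_force: 1.6
t 6.2 dock mm [-17.3279  -2.9207  16.1786] bed mm [-14.2464  -2.9207  18.9484] F dock [-4.0503  0.1007  0.4503]
```

View pics/t3c.png

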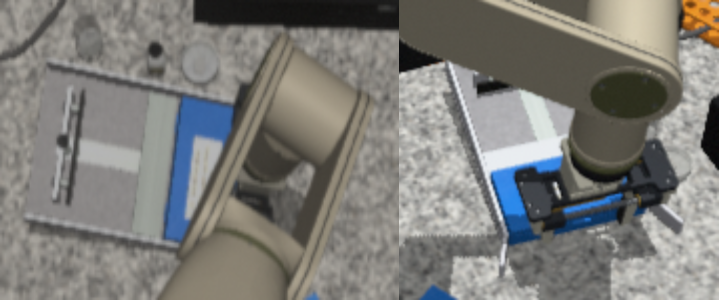

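The box sits in the dock between the cheeks. Its leading edge is at left panel x≈180, just short of the wedge, and it is square. From here I push along the slope.

```bash
python3 -m crank '[[5,0,0.9,0,0,0],[10,0,1.5,0,0,0],[15,0,1.5,0,0,0],[20,0,1.5,0,0,0],[25,0,1.5,0,0,0]]'; python3 -c "
from h import *
st()"; python3 -m crank '[[5,0,0,0,0,0],[10,0,0,0,0,0],[15,0,0,0,0,0],[20,0,0,0,0,0],[25,0,0,0,0,0]]'; python3 -c "
from h import *
st()"
```

```text
time_s: 6.8
eef_pos: [0.5055, -0.0721, 0.0193]
eef_rot: [-2.249, -2.016, -0.195]
force: [-0.2, -4.5, 1.2]
grip_width: 0.0931
gripper_force: 2.1
t 6.8 dock mm [ 7.3199 -3.1809 19.3001] bed mm [10.5684 -3.1809 17.7308] F dock [-4.466  -0.2384  1.1988]
time_s: 7.3
eef_pos: [0.508, -0.0474, 0.0235]
eef_rot: [-2.249, -2.016, -0.195]
force: [-0.0, -3.2, 1.8]
grip_width: 0.0928
gripper_force: 1.7
t 7.3 dock mm [32.1306 -3.0344 23.5019] bed mm [35.7318 -3.0344 17.5487] F dock [-3.1615 -0.3265  1.8451]
```

```bash
python3 -m crank '[[5,0,-0.4,0,0,0],[10,0,-0.8,0,0,0],[15,0,-1.2,0,0,0],[20,0,-1.6,0,0,0],[25,0,-2,0,0,0]]'; python3 -c "
from h import *
st()"; python3 -m crank '[[4,0,-0.6,0,0,0],[8,0,-1.2,0,0,0],[12,0,-1.8,0,0,0],[16,0,-2.4,0,0,0],[20,0,-3,0,0,0]]'; python3 -c "
from h import *
st()"
```

```text
time_s: 7.8
eef_pos: [0.5105, -0.0232, 0.0297]
eef_rot: [-2.248, -2.016, -0.195]
force: [-0.6, -3.0, -1.5]
grip_width: 0.0929
gripper_force: 1.5
t 7.8 dock mm [56.4164 -2.9255 29.6931] bed mm [60.7245 -2.9255 19.4171] F dock [-3.0012  0.289  -1.463 ]
time_s: 8.3
eef_pos: [0.513, -0.0045, 0.0365]
eef_rot: [-2.249, -2.016, -0.195]
force: [-0.4, -4.5, 0.5]
grip_width: 0.0931
gripper_force: 1.9
t 8.3 dock mm [75.2955 -3.3476 36.4531] bed mm [80.4923 -3.3476 22.7868] F dock [-4.4807 -0.04    0.4552]
```

```bash
python3 -m crank '[[4,0,0,0,0,0],[8,0,0,0,0,0],[12,0,0,0,0,0],[16,0,0,0,0,0],[20,0,0,0,0,0]]'; python3 -c "
from h import *
st()"; python3 -m crank '[[2,0,0,0,0,0],[5,0,0,0,0,0],[8,0,0,0,0,0],[10,0,0,0,0,0],[12,0,0,0,0,0]]'; python3 -c "
from h import *
st()
cv2.imwrite('pics/t4.png',arm.grab_frame('top'))
cv2.imwrite('pics/w4.png',arm.grab_frame('wrist'))
cv2.imwrite('pics/4.png',np.hstack([cv2.resize(cv2.imread('pics/t4.png')[105:225,155:305],None,fx=2.8,fy=2.8),cv2.resize(cv2.imread('pics/w4.png'),None,fx=.73,fy=.875)]))"
```

```text
time_s: 8.8
eef_pos: [0.5146, 0.0155, 0.0393]
eef_rot: [-2.248, -2.015, -0.194]
force: [-0.1, -1.7, -1.3]
grip_width: 0.0929
gripper_force: 1.1
t 8.8 dock mm [95.3926 -2.7585 39.283 ] bed mm [100.7751  -2.7585  22.0743] F dock [-1.6915 -0.0764 -1.3107]
time_s: 9.3
eef_pos: [0.5161, 0.0268, 0.0416]
eef_rot: [-2.249, -2.016, -0.195]
force: [-0.0, -2.2, -1.5]
grip_width: 0.093
gripper_force: 1.1
t 9.3 dock mm [106.8072  -3.0338  41.5577] bed mm [112.4114  -3.0338  22.3269] F dock [-2.2008 -0.2008 -1.495 ]
```

View pics/4.png

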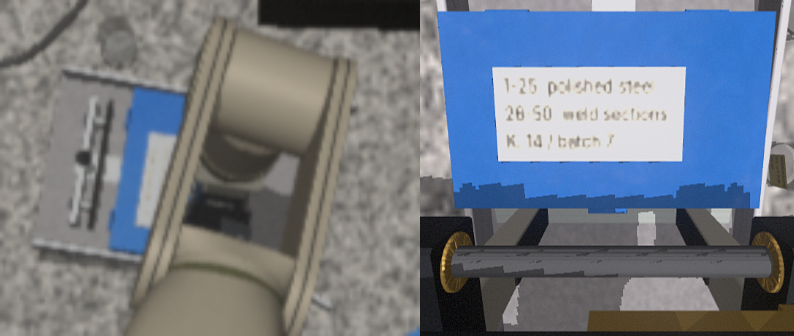

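The box is square, with its leading edge at left panel (120–133, 90–245) about 16 mm short of the buffer, as expected. I'll take smaller steps and feel for the lip.

```bash
python3 -m crank '[[2,0,0,0,0,0],[4,0,0,0,0,0],[6,0,0,0,0,0],[8,0,0,0,0,0],[10,0,0,0,0,0]]'; python3 -c "
from h import *
st()"; for i in 1 2; do :; done; python3 -m crank '[[1,0,0,0,0,0],[2,0,0,0,0,0],[3,0,0,0,0,0]]'; python3 -c "
from h import *
st()"
```

```text
time_s: 9.9
eef_pos: [0.5172, 0.0366, 0.0433]
eef_rot: [-2.249, -2.016, -0.195]
force: [-0.9, -1.9, -1.4]
grip_width: 0.0931
gripper_force: 1.1
t 9.9 dock mm [116.6367  -3.0987  43.3285] bed mm [122.3992  -3.0987  22.3594] F dock [-1.9861  0.6932 -1.3895]
time_s: 10.2
eef_pos: [0.5176, 0.0395, 0.0439]
eef_rot: [-2.249, -2.016, -0.195]
force: [-0.1, -2.4, -1.8]
grip_width: 0.0928
gripper_force: 1.1
t 10.2 dock mm [119.5371  -3.1241  43.8638] bed mm [125.3484  -3.1241  22.3815] F dock [-2.3494 -0.1363 -1.787 ]
```

```bash
python3 -m crank '[[1,0,0,0,0,0],[2,0,0,0,0,0]]'; python3 -c "
from h import *
st()"; python3 -m crank '[[1,0,0,0,0,0],[2,0,0,0,0,0]]'; python3 -c "
from h import *
st()"
```

```text
time_s: 10.4
eef_pos: [0.5178, 0.0414, 0.0442]
eef_rot: [-2.249, -2.016, -0.195]
force: [-0.0, -0.8, -2.0]
grip_width: 0.0931
gripper_force: 1.1
t 10.4 dock mm [121.4758  -3.1283  44.2072] bed mm [127.3172  -3.1283  22.3821] F dock [-0.7871 -0.059  -2.0236]
time_s: 10.6
eef_pos: [0.5181, 0.0433, 0.0446]
eef_rot: [-2.249, -2.016, -0.195]
force: [0.3, -3.6, -1.3]
grip_width: 0.0929
gripper_force: 1.6
t 10.6 dock mm [123.3323  -3.2223  44.6346] bed mm [129.2198  -3.2223  22.4798] F dock [-3.59   -0.7085 -1.3344]
```

```bash
python3 -m crank '[[0.7,0,0,0,0,0],[1.5,0,0,0,0,0]]'; python3 -c "
from h import *
st()"
```

```text
time_s: 10.8
eef_pos: [0.5182, 0.0449, 0.0449]
eef_rot: [-2.249, -2.016, -0.195]
force: [-0.8, -1.1, -2.0]
grip_width: 0.093
gripper_force: 1.2
t 10.8 dock mm [124.9618  -3.1754  44.8692] bed mm [130.8653  -3.1754  22.427 ] F dock [-1.2079  0.6636 -2.0294]
```

```bash
python3 -m crank '[[0.7,0,0,0,0,0],[1.5,0,0,0,0,0]]'; python3 -c "
from h import *
st()";python3 -m crank '[[0.7,0,0,0,0,0],[1.5,0,0,0,0,0]]'; python3 -c "
from h import *
st()"
```

```text
time_s: 11.0
eef_pos: [0.5183, 0.0464, 0.045]
eef_rot: [-2.249, -2.016, -0.195]
force: [0.1, -2.3, -1.3]
grip_width: 0.0931
gripper_force: 1.1
t 11.0 dock mm [126.4398  -3.114   45.038 ] bed mm [132.3501  -3.114   22.3359] F dock [-2.2405 -0.3696 -1.2528]
time_s: 11.2
eef_pos: [0.5185, 0.0478, 0.0453]
eef_rot: [-2.249, -2.016, -0.195]
force: [0.1, -2.0, -1.9]
grip_width: 0.0931
gripper_force: 1.3
t 11.2 dock mm [127.8806  -3.1073  45.2982] bed mm [133.8142  -3.1073  22.3412] F dock [-2.0164 -0.3362 -1.9037]
```

```bash
python3 -m crank '[[0.7,0,0,0,0,0],[1.5,0,0,0,0,0]]'; python3 -c "
from h import *
st()";python3 -m crank '[[0.7,0,0,0,0,0],[1.5,0,0,0,0,0]]'; python3 -c "
from h import *
st()"
```

```text
time_s: 11.4
eef_pos: [0.5186, 0.0491, 0.0456]
eef_rot: [-2.249, -2.016, -0.194]
force: [-0.4, -4.2, -1.9]
grip_width: 0.0931
gripper_force: 2.4
t 11.4 dock mm [129.2133  -3.0968  45.5696] bed mm [135.1738  -3.0968  22.3765] F dock [-4.1983 -0.1058 -1.9038]
time_s: 11.6
eef_pos: [0.5187, 0.0503, 0.0458]
eef_rot: [-2.249, -2.016, -0.194]
force: [-0.8, -6.2, -1.2]
grip_width: 0.0929
gripper_force: 2.9
t 11.6 dock mm [130.3906  -3.0852  45.7541] bed mm [136.3653  -3.0852  22.3532] F dock [-6.2166  0.1303 -1.2151]
```

The force climbed to 6 N, so the box is on the buffer and the trailing edge is past the lip. I'll move the fingers down a little and then back off.

```bash
python3 -m crank '[[0,0,1.5,0,0,0],[0,0,3,0,0,0],[0,0,4.5,0,0,0],[0,0,6,0,0,0]]'; python3 -c "
from h import *
st()";python3 -m crank '[[-1,0,0,0,0,0],[-2,0,0,0,0,0],[-4,0,0,0,0,0],[-7,0,-1,0,0,0],[-12,0,-2,0,0,0]]'; python3 -c "
from h import *
st()
cv2.imwrite('pics/w5.png',arm.grab_frame('wrist'));cv2.imwrite('pics/t5.png',arm.grab_frame('top'))
cv2.imwrite('pics/5.png',np.hstack([cv2.resize(cv2.imread('pics/t5.png')[105:225,155:305],None,fx=2.8,fy=2.8),cv2.resize(cv2.imread('pics/w5.png'),None,fx=.73,fy=.875)]))"
```

```text
time_s: 12.0
eef_pos: [0.5199, 0.0511, 0.0408]
eef_rot: [-2.25, -2.017, -0.196]
force: [-0.1, -5.6, 2.7]
grip_width: 0.0927
gripper_force: 2.7
t 12.0 dock mm [131.3639  -4.1948  40.7807] bed mm [136.4578  -4.1948  17.2863] F dock [-5.5604 -0.5115  2.6613]
time_s: 12.5
eef_pos: [0.5174, 0.0397, 0.0398]
eef_rot: [-2.248, -2.016, -0.195]
force: [-0.1, 0.1, -0.7]
grip_width: 0.093
gripper_force: 0.0
t 12.5 dock mm [119.7314  -2.9061  39.7665] bed mm [124.8264  -2.9061  18.313 ] F dock [ 0.0473  0.15   -0.6592]
```

View pics/5.png

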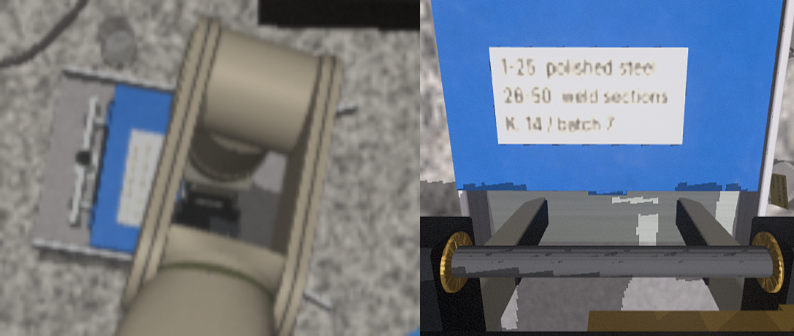

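The box lies against the buffer and the fingers are free, with no contact. I'll retract upward and check that it dropped flat.

```bash
python3 -m crank '[[-20,0,-20,0,0,0],[-40,0,-60,0,0,0],[-80,0,-100,0,0,0],[-125,0,-120,0,0,0],[-170,0,-140,0,0,0]]';python3 -m crank '[[-40,0,-20,0,0,0],[-80,0,-40,0,0,0],[-120,0,-60,0,0,0],[-120,0,-60,0,0,0]]'; python3 -c "
from h import *
st()
cv2.imwrite('pics/t6.png',arm.grab_frame('top'));cv2.imwrite('pics/s6.png',arm.grab_frame('scene'))
cv2.imwrite('pics/6.png',np.hstack([cv2.resize(cv2.imread('pics/t6.png')[115:215,160:280],None,fx=3.4,fy=3.4,interpolation=2),cv2.resize(cv2.imread('pics/s6.png')[80:200,210:350],None,fx=2.7,fy=2.8333,interpolation=2)]))"
```

```text
time_s: 13.1
eef_pos: [0.4975, -0.148, 0.1492]
eef_rot: [-2.249, -2.018, -0.197]
force: [0.1, -0.7, -0.3]
grip_width: 0.0929
gripper_force: 0.0
time_s: 13.5
eef_pos: [0.483, -0.2796, 0.1878]
eef_rot: [-2.257, -2.014, -0.194]
force: [-0.9, 0.7, 0.5]
grip_width: 0.0929
gripper_force: 0.0
t 13.5 dock mm [-201.3742   -3.42    187.7662] bed mm [-165.6069   -3.42    219.9593] F dock [0.6285 0.9732 0.4665]
```

View pics/6.png

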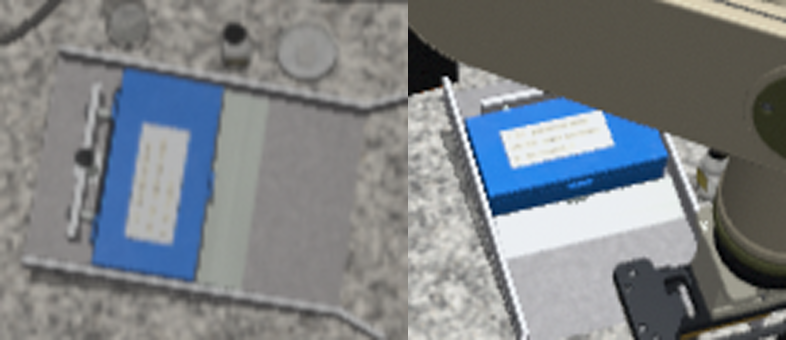

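The box lies square against the buffer, and the whole green wedge shows below its trailing edge at left panel (222,88)–(197,280). I'll check the lid height by triangulating the label corners from both views.

Run:
```python
from h import *
C={}
for n,r in(("top",(115,215,160,280)),("scene",(80,200,210,350))):
    im=cv2.imread(f"pics/{n[0]}6.png");hsv=cv2.cvtColor(im,cv2.COLOR_BGR2HSV)
    b=cv2.inRange(hsv,(100,120,60),(125,255,255));k=np.zeros_like(b);k[r[0]:r[1],r[2]:r[3]]=255;b&=k
    c=max(cv2.findContours(b,0,2)[0],key=cv2.contourArea);f=np.zeros_like(b);cv2.drawContours(f,[c],-1,255,-1)
    l=f&cv2.inRange(hsv,(0,0,110),(180,110,255))
    l=cv2.morphologyEx(l,cv2.MORPH_CLOSE,np.ones((5,5)))
    c=max(cv2.findContours(l,0,2)[0],key=cv2.contourArea)
    q=cv2.approxPolyN(cv2.convexHull(c),4)[0].astype(float) if hasattr(cv2,"approxPolyN") else cv2.boxPoints(cv2.minAreaRect(c))
    g=np.array([B.inv().apply(onz(n,p,.085)-O) for p in q]);g-=g.mean(0)
    o=np.argsort(np.arctan2(g[:,1],g[:,0]));C[n]=q[o];print(n,q[o].tolist())
for a,b in zip(C["top"],C["scene"]):
    c1,d1=ray("top",a);c2,d2=ray("scene",b)
    t=np.linalg.lstsq(np.c_[d1,-d2],c2-c1,rcond=None)[0];p=(c1+d1*t[0]+c2+d2*t[1])/2
    print("bed mm",B.inv().apply(p-O)*1e3,"gap",np.linalg.norm(c1+d1*t[0]-c2-d2*t[1])*1e3)
```

```text
top [[215.0, 153.0], [201.0, 150.0], [196.0, 184.0], [211.0, 187.0]]Traceback (most recent call last):
  File "<stdin>", line 9, in <module>
ValueError: max() iterable argument is empty
```

Run:
```python
from h import *
o=arm.get_obs();print(o["eef_pos"],o["eef_rot"])
w=arm.grab_frame("wrist");cv2.imwrite("pics/w7.png",w)
s=cv2.resize(cv2.imread("pics/s6.png")[100:160,215:310],None,fx=8,fy=8,interpolation=2)[:, :]
m=arm.camera_model("wrist");X=np.array(m["tool_from_camera"]);R=Ro.from_rotvec(o["eef_rot"])
def pw(b):
    p=X[:3,:3].T@(R.inv().apply(O+B.apply(b)-o["eef_pos"])-X[:3,3]);q=m["mtx"]@p;return q[:2]/q[2]
for nm,zt in(("flat",0),("held",7)):
  for b in([.140,.095,zt/1e3],[.140,-.095,zt/1e3],[.140,.095,.038+zt/1e3],[.140,-.095,.038+zt/1e3],[.236,.095,.038],[.236,-.095,.038]):
    print(nm,b,"wrist",pw(b),"scene",proj("scene",O+B.apply(b)),"top",proj("top",O+B.apply(b)))
cv2.imwrite("pics/7.png",np.vstack([s[:,:],cv2.resize(w[:180],(760,120*2))[:120]*0]) if 0 else np.vstack([cv2.resize(s,(780,400)),cv2.resize(w[:200],(780,200))]))
```

```text
[ 0.4831 -0.2749  0.1858] [-2.251  -2.0132 -0.1957]
flat [0.14, 0.095, 0.0] wrist [ 157.2123 -152.3628] scene [239.5612 158.0666] top [217.0592 199.0926]
flat [0.14, -0.095, 0.0] wrist [ 362.0315 -152.8254] scene [304.304  143.8233] top [225.5306 143.3667]
flat [0.14, 0.095, 0.038] wrist [ 143.1729 -186.8814] scene [239.9363 150.3686] top [218.2846 197.3938]
flat [0.14, -0.095, 0.038] wrist [ 375.3302 -187.3976] scene [306.2479 135.9805] top [226.9417 140.2863]
flat [0.236, 0.095, 0.038] wrist [ 131.3308 -348.0743] scene [230.5798 122.5117] top [188.0064 192.4865]
flat [0.236, -0.095, 0.038] wrist [ 385.8724 -348.5991] scene [294.992  109.2966] top [197.5311 134.8642]
held [0.14, 0.095, 0.007] wrist [ 154.8801 -158.097 ] scene [239.6289 156.677 ] top [217.2802 198.7862]
held [0.14, -0.095, 0.007] wrist [ 364.2407 -158.5687] scene [304.6551 142.4067] top [225.7852 142.8108]
held [0.14, 0.095, 0.045] wrist [ 140.1676 -194.2705] scene [240.0075 148.9083] top [218.5173 197.0711]
held [0.14, -0.095, 0.045] wrist [ 378.1768 -194.798 ] scene [306.6163 134.4938] top [227.2095 139.7016]
held [0.236, 0.095, 0.038] wrist [ 131.3308 -348.0743] scene [230.5798 122.5117] top [188.0064 192.4865]
held [0.236, -0.095, 0.038] wrist [ 385.8724 -348.5991] scene [294.992  109.2966] top [197.5311 134.8642]
```

View pics/7.png

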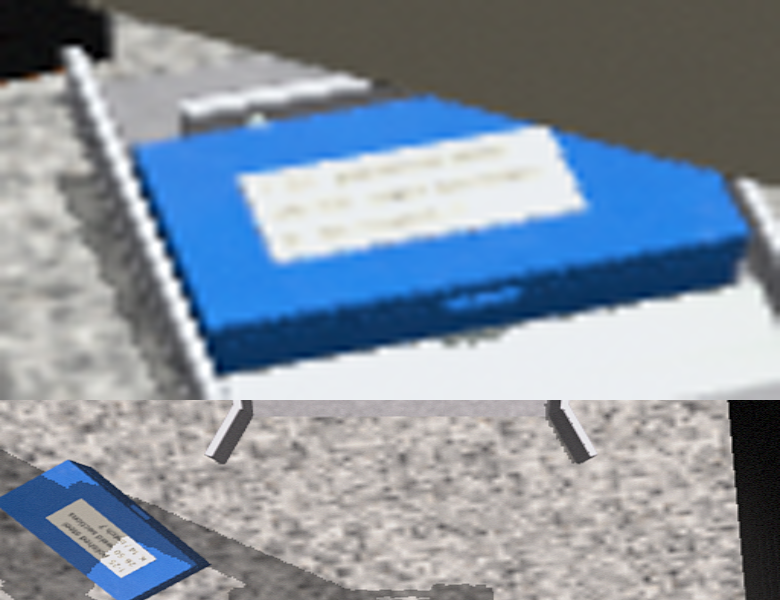

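The enlarged scene view shows the trailing face 328→373 at left and 238→285 at right, about 6.8 px visible against 7.7 px for a full face. That suggests its foot is hidden behind the lip. I'll confirm with the saved close wrist frame by comparing the lid edge width with the flat and held-up cases.

Run:
```python
from h import *
m=arm.camera_model("wrist");X=np.array(m["tool_from_camera"]);K=np.array(m["mtx"])
for f,p,r in(("w4",[.5161,.0268,.0416],[-2.249,-2.016,-.195]),("w5",[.5174,.0397,.0398],[-2.248,-2.016,-.195])):
    R=Ro.from_rotvec(r)
    hsv=cv2.cvtColor(cv2.imread(f"pics/{f}.png"),cv2.COLOR_BGR2HSV);b=cv2.inRange(hsv,(100,120,40),(125,255,255));b[:,450+30:]=0
    for v in (40,80,120,160,190,200):
        x=np.flatnonzero(b[v]);
        if len(x)<50: continue
        # depth along bed normal giving lid width 190 mm
        res=[]
        for h in np.arange(.025,.07,.0005):
            q=[]
            for u in(x[0]-.5,x[-1]+.5):
                c=B.inv().apply(np.array(p)+R.apply(X[:3,3])-O);d=B.inv().apply(R.apply(X[:3,:3]@np.linalg.inv(K)@np.array([u,v,1.])))
                q.append(c+d*(h-c[2])/d[2])
            res.append((abs(np.linalg.norm(q[0]-q[1])-.19),h,q[0][0]))
        print(f,v,x[0],x[-1],"lid z",min(res)[1]*1e3,"at bed x",min(res)[2]*1e3)
    for v in range(160,235,1):
        pass
    col=b[:,230];y=np.flatnonzero(col);print(f,"last blue row col230/150:",y[-1],np.flatnonzero(b[:,150])[-1])
```

```text
w4 40 26 479 lid z 36.000000000000014 at bed x 208.2196733331153
w4 80 31 479 lid z 38.500000000000014 at bed x 192.17181458730656
w4 120 35 476 lid z 40.500000000000014 at bed x 175.7234463288004
w4 160 40 472 lid z 41.500000000000014 at bed x 158.5864595422227
w4 190 43 469 lid z 43.000000000000014 at bed x 145.37920569120328
w4 200 44 468 lid z 43.50000000000002 at bed x 140.89909539632237
w4 last blue row col230/150: 238 237
w5 40 21 479 lid z 33.50000000000001 at bed x 220.37650196713898
w5 80 28 479 lid z 35.500000000000014 at bed x 204.51123408463386
w5 120 35 477 lid z 36.500000000000014 at bed x 188.12639654507456
w5 160 41 471 lid z 37.000000000000014 at bed x 170.90545174116164
w5 190 46 466 lid z 37.000000000000014 at bed x 157.276006693492
w5 200 48 464 lid z 36.500000000000014 at bed x 152.4513873761807
w5 last blue row col230/150: 218 217
```

The lid was tilted before the drop, rising to 43.5 mm at its trailing end. It is now level at about 37 mm over its whole length, so the box is flat behind the lip. I'm handing the job in.

```bash
python3 -c "
from workcell import arm
print(arm.sign_off())"
```

```text
the job is handed in; nothing more can be done
None
```

The slide box lies flat on the slope between lip and buffer (lid level at about 37 mm in the last close wrist image); the highest push I read was about 6 N, nothing round the dock was touched, and I handed the job in at about 14 s with the arm clear, though no verdict came back.

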